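# Fetch the hemmed-in pigment jar to the balance

## Task

The squat pigment jar is hemmed in at the back of the bottle crate: move the three tall bottles in front of it and beside it out of the crate and stand them all in the spill tray, then take the jar out and stand it in the middle of the balance pan, and then put each bottle back upright in the compartment it came from. Set everything down gently, knock nothing over, and leave the two little vials in the crate and the water jar where they are.

Things in the scene. Friction and masses are not known exactly. Their poses are not given: they have to be found in the camera images.
- crate: Fixed plywood bottle crate, 165 (own x) x 241 mm (own y), walls 48 mm high. 2 x 3 open compartments 73 mm square, floor at 8 mm, divider tops at 42 mm. Origin: table level, crate centre. Compartment centres: x = +38 (back) or -38 mm (front), y = -76, 0, +76 mm. Back row: bottle, jar, bottle; front row: vial, bottle, vial; which bottle is where varies. Yaw within 0.3 rad.
- tray: Empty shallow grey spill tray, fixed to the table, 310 mm (own x) by 130 mm (own y), 22 mm high, walls and floor 4 mm thick. Origin: table level, centre of the tray. Roomy enough for the three bottles in a row along its own x, 90 mm apart. Crate, tray and balance trade places from start to start.
- balance: White laboratory balance, fixed to the table, with a round bare steel pan 120 mm across whose flat top is 80 mm above the table; display and keys on the side towards the robot. Origin: table level, directly below the middle of the pan. The housing (58 mm high, 180 mm wide in own y) reaches from -152 to +83 mm in own x. The pan does not sink.
- slim_bottle: Tall slim white round bottle with the smallest black cap: 165 mm tall, body 52 mm in diameter up to 100 mm, sloping shoulder to a 25 mm neck at 128 mm, cap 30 mm in diameter from 139 to 165 mm. About 280 g. Origin: centre of its underside, z up along it.
- square_bottle: White bottle with a square body, 48 x 48 mm up to 98 mm, shoulder to a 34 mm neck at 113 mm, black cap 40 mm in diameter from 124 to 150 mm (the top). About 260 g. Origin: centre of its underside, z up; x and y along its sides, roughly parallel to the crate's sides at the start (within 0.15 rad).
- wide_bottle: White round wide-mouth bottle with the biggest black cap: 135 mm tall, body 54 mm in diameter up to 96 mm, short shoulder to a 44 mm neck at 104 mm, cap 50 mm in diameter from 109 to 135 mm. About 250 g. Origin: centre of its underside, z up along it.
- pigment_jar: Squat jar filled with ochre pigment, with a flat white lid: 76 mm tall, body 60 mm in diameter, lid 62 mm in diameter from 50 to 76 mm. About 200 g. Origin: centre of its underside, z up along it. It stands in the middle compartment of the crate's back row (the row farther from the robot).
- vial_left: Little amber vial with a black stopper, 40 mm in diameter, 60 mm tall, in the front row of the crate at its +y end. Not to be disturbed. Origin: centre of its underside.
- vial_right: The same kind of vial in the front row at the crate's -y end. Not to be disturbed. Origin: centre of its underside.
- water_jar: Glass jar of grey rinsing water, 68 mm in diameter, 100 mm tall, on the table beyond the work. Not to be disturbed. Origin: centre of its underside.
Mind the look-alikes: they are no part of the job. What is shaped like the wide_bottle but yellow is not meant. Leave any orange look-alike of the slim_bottle alone.

How it is judged:
On the way, in this order (a step that is already met when the one before it is completed fails the run):
1. All three bottles stand upright in the spill tray, with the pigment jar still in its compartment (x of slim_bottle in the frame of tray between -0.125 and 0.125 m and y of slim_bottle in the frame of tray between -0.05 and 0.05 m and z of each of slim_bottle, square_bottle, wide_bottle in the frame of tray below 0.009 m and angle between each of slim_bottle, square_bottle, wide_bottle's own z axis and vertical below 0.08 rad and linear speed of each of slim_bottle, square_bottle, wide_bottle below 0.05 m/s and x of square_bottle in the frame of tray between -0.125 and 0.125 m and y of square_bottle in the frame of tray between -0.05 and 0.05 m and x of wide_bottle in the frame of tray between -0.125 and 0.125 m and y of wide_bottle in the frame of tray between -0.05 and 0.05 m and distance of pigment_jar from where it was at the start of the episode below 0.02 m), for 0.2 s.
2. The pigment jar stands in the middle of the balance pan, the bottles still in the spill tray (horizontal distance between pigment_jar and balance below 0.015 m and z of pigment_jar in the frame of balance between 0.076 and 0.085 m and angle between each of pigment_jar, slim_bottle, square_bottle, wide_bottle's own z axis and vertical below 0.08 rad and linear speed of pigment_jar below 0.03 m/s and x of slim_bottle in the frame of tray between -0.125 and 0.125 m and y of slim_bottle in the frame of tray between -0.05 and 0.05 m and z of each of slim_bottle, square_bottle, wide_bottle in the frame of tray below 0.009 m and linear speed of each of slim_bottle, square_bottle, wide_bottle below 0.05 m/s and x of square_bottle in the frame of tray between -0.125 and 0.125 m and y of square_bottle in the frame of tray between -0.05 and 0.05 m and x of wide_bottle in the frame of tray between -0.125 and 0.125 m and y of wide_bottle in the frame of tray between -0.05 and 0.05 m), for 0.2 s.
At the end, for the whole second after the job is handed in: The jar stands upright and still on the pan, its axis within 15 mm of the pan's middle; each bottle stands upright and still on the floor of the compartment it came from (within 25 mm of its starting place); the vials and the water jar stand within 20 mm of where they were (horizontal distance between pigment_jar and balance below 0.015 m and z of pigment_jar in the frame of balance between 0.076 and 0.085 m and angle between each of pigment_jar, slim_bottle, square_bottle, wide_bottle's own z axis and vertical below 0.08 rad and linear speed of each of pigment_jar, slim_bottle, square_bottle, wide_bottle below 0.03 m/s and distance of each of slim_bottle, square_bottle, wide_bottle from where it was at the start of the episode below 0.025 m and distance of each of vial_left, vial_right, water_jar from where it was at the start of the episode below 0.02 m and angle between each of vial_left, vial_right, water_jar's own z axis and vertical below 0.1 rad); the robot touches nothing.
It fails at once if The jar or a bottle is let fall (free of the fingers, it comes down on the pan, the tray or the crate floor faster than 0.6 m/s, as after a drop of some 20 to 30 mm) ((height (world z) of slim_bottle below 0.035 m and linear speed of slim_bottle above 0.6 m/s and contact force between the fingers and slim_bottle below 0.5 N) or (height (world z) of square_bottle below 0.035 m and linear speed of square_bottle above 0.6 m/s and contact force between the fingers and square_bottle below 0.5 N) or (height (world z) of wide_bottle below 0.035 m and linear speed of wide_bottle above 0.6 m/s and contact force between the fingers and wide_bottle below 0.5 N) or (height (world z) of pigment_jar below 0.035 m and linear speed of pigment_jar above 0.6 m/s and contact force between the fingers and pigment_jar below 0.5 N) or (horizontal distance between pigment_jar and balance below 0.06 m and height (world z) of pigment_jar below 0.1 m and linear speed of pigment_jar above 0.6 m/s and contact force between the fingers and pigment_jar below 0.5 N)).
It fails at once if A bottle or the jar is tipped over (leaning more than 40 degrees) (angle between any of slim_bottle, square_bottle, wide_bottle, pigment_jar's own z axis and vertical above 0.7 rad).
It fails at once if A vial or the water jar is knocked over or carried off (leaning more than 30 degrees or moved by more than 30 mm) (angle between any of vial_left, vial_right, water_jar's own z axis and vertical above 0.52 rad or distance of any of vial_left, vial_right, water_jar from where it was at the start of the episode above 0.03 m).
It also fails if it takes over 152 s, if anything falls off the work surface, if the arm or the gripper's body presses on something with over 40 N, if the wrist force passes 120 N, or if a joint passes its speed limit or range.

## Robot

A 7-joint arm with a two-finger parallel gripper is mounted at the origin on the work surface. World frame = base frame: x ahead of the robot, y to its left, z up, the work surface at z = 0. Lengths are in m, angles in rad, forces in N, time in s.
With the tool pointing down it reaches from about 0.35 to 0.9 m from the base axis. Payload 8.1 kg.
Tool frame: the origin (TCP) lies midway between the tips of the shut fingers; the grasp point (between the pads) lies 19 mm behind it; z points along the fingers, y is the line along which they close (so a half turn about z gives the same grasp; the last joint's range is limited). The gripper opens to 92 mm and grips with 3 to 60 N. Pads are 19 mm wide; open, the fingers measure 130 mm over their backs; the gripper's body (75 mm by 190 mm) begins 47 mm behind the grasp point.
Start: joints at [1.066, 0.434, 0.025, 1.573, -0.012, 1.134, -0.075], TCP at [0.244, -0.575, 0.227] pointing down, gripper open.
Joint ranges: [-2.62, 2.62], [-0.44, 2.09], [-1.27, 1.32], [0.08, 2.57], [-1.32, 4.46], [0.12, 2], [-2.74, 2.74]. Speed limits (rad/s): [2.22, 2.22, 3.01, 3.01, 3.14, 3.14, 3.14].

## Interface

Orientations are given as a rotation vector (axis times angle).
In Python, from cell import arm gives the robot as it stands.
- The arm moves only by the tool carry_out, never from a script. Its arguments are lists of equal length, an entry for each row: "claw": the finger opening in cm, from 0 to 9.18; "delta_pos": the shift along the tool's x, y, z in cm, a list of three; "angular": the turn, a rotation vector about the tool's x, y, z in rad, a list of three. In form: {"claw": [claw, ...], "delta_pos": [[dx, dy, dz], ...], "angular": [[ax, ay, az], ...]}. A call has 1 to 20 rows; each row shifts and turns the commanded pose from where the row before left it, along the tool's axes as they then stand; what a row does not reach is not made up. A row lasts 1/10 s, in which the tool goes at most 50 mm and 8.59 degrees, less where a joint would pass 70% of its speed; a pose out of reach is approached as far as the arm can. A call with a gripper value outside its range is refused whole. The fingers move at their own pace and stop on an object; "force" is the grip in N (left out, the last holds). Time passes only in rows, so rows that do not move let the fingers close. It gives the time, the measured TCP pose, the force, the opening and the grip force at its end, in the units of the state.
- arm.observe(): the state, without advancing time (a new reading comes with each control period).
- arm.get_image(name): name is "side" or "top" or "wrist"; returns a dict with "frame" (420x560x3 uint8, red, green, blue), "mtx" (3x3 intrinsics, pixels), "T" (4x4, takes a point from camera to world coordinates). Camera axes: x right, y down, z forward; pixel columns grow to the right and rows downward; lengths in m; the calibration is good to about 2 mm. A picture is of the moment at which its call begins. There is no depth.
- arm.sign_off(): hands the job in; it is judged then, once.
Trained networks look in a picture, given as the dict that the camera call returned (one of the last four; its "shot" number tells which), for a name from the list of things; names that differ only in an ending like _2 or _b are one class to them, and where a whole thing is asked for, a point or a joint stands for the part that bears it (a point fixed in the world has none). Each returns a list of dicts, best first, with "conf" (0 to 1); they miss things now and then, are a little off and sometimes report something else, mostly with a low value. They report only what shows in the picture. A call takes as long as a camera call. They do not tell look-alikes from the thing itself.
- arm.look_for(label, picture): "centre" ([column, row] as shares, 0 to 1, of the picture: columns of its width, rows of its height, amid what is visible of it).
- arm.trace(label, picture): "region" (420x560 bool, what is visible of it) and "centre" ([column, row] as shares, 0 to 1, of the picture: columns of its width, rows of its height, amid what is visible of it).
- arm.place_of(label, picture): "centre" ([column, row] as shares, 0 to 1, of the picture: columns of its width, rows of its height: a listed point, or the origin of a listed thing).
The state is a dict: "clock": time; "joints": joint angles; "dq": joint speeds; "joint_efforts": joint torques, N m; "position": TCP position; "ee_rot": TCP orientation; "force": force on the tool from outside, world axes, zero at the start; "ft_torque": the same for the moment, N m; "width": opening from 0.0 (shut) to 1.0 (fully open); "gripper_force": force on a finger pad.
Only numpy, scipy, OpenCV 4.12 (cv2) and the standard library are available. Lean on these libraries where they do the work, as an engineer would, in place of code of your own. Each camera call takes 0.05 s, during which the arm holds its last target. There are 200 camera calls.

## Working session

There is one attempt and no reset: what is moved stays moved. The work goes in short steps, Python scripts to look and compute and a tool call to move; the robot and the scene stay as the last step left them, time stands still between calls to the robot, and variables do not carry over. Pictures are saved under pics/ and viewed, at most 14 in all, crops included, and the job is handed in when it is done.

Besides the shell and the picture viewer there is one more tool, called after "Emit:" as name(argument=value, ...) on one line, values as JSON. carry_out: Moves the arm, as the interface text tells. Its arguments: {"type":"object","properties":{"claw":{"type":"array","items":{"type":"number"}},"delta_pos":{"type":"array","items":{"type":"array","items":{"type":"number"}}},"angular":{"type":"array","items":{"type":"array","items":{"type":"number"}}},"force":{"type":"number"}},"required":["claw","delta_pos","angular"]}

```bash
mkdir -p pics; ls; python3 - <<'E'
from cell import arm
import cv2,numpy as np
print(arm.observe())
for n in ("side","top"):
    p=arm.get_image(n); cv2.imwrite(f"pics/{n}0.png",p["frame"][:,:,::-1]); print(n,p["mtx"].tolist(),p["T"].round(4).tolist())
    for l in "crate tray balance slim_bottle square_bottle wide_bottle pigment_jar vial_left vial_right water_jar".split():
        print(l,[(round(d["conf"],2),(np.array(d["centre"])*[560,420]).round(1).tolist()) for d in arm.place_of(l,p)][:4])
E
```

```text
pics
{'clock': 0.0, 'joints': array([ 1.06640246,  0.43520359,  0.02496574,  1.57407866, -0.01157894,
        1.13399265, -0.0751107 ]), 'dq': array([-2.94003306e-04, -6.39359625e-04,  9.69877931e-05, -1.73783575e-04,
        5.07933300e-04, -6.83278461e-04, -1.45341898e-03]), 'joint_efforts': array([ 5.59332912e-04, -6.67847586e+01,  9.85076465e-01, -3.14461648e+01,
       -6.05337764e-02,  4.30018036e-02,  1.34269289e-04]), 'position': array([ 0.24416886, -0.57478897,  0.22596407]), 'ee_rot': array([-3.07699067e+00, -6.26506803e-01,  7.18566923e-04]), 'force': array([-0.21511563, -0.06235998,  0.27191594]), 'ft_torque': array([ 0.00981292, -0.03648226,  0.01041318]), 'gripper_force': 0.0, 'width': 0.9976583533777922}
side [[509.4329085409165, 0.0, 277.4829367506872], [0.0, 509.4329085409165, 200.33166449693852], [0.0, 0.0, 1.0]] [[-0.9869, -0.1246, 0.1025, 0.4449], [-0.1613, 0.7533, -0.6376, 0.9862], [0.0023, -0.6457, -0.7636, 1.2341], [0.0, 0.0, 0.0, 1.0]]
crate [(0.72, [290.3, 212.1])]
tray [(0.87, [319.9, 140.7])]
balance [(0.59, [292.5, 315.1])]
slim_bottle [(0.8, [234.2, 218.6
[... 290 characters left out ...]
.8])]
vial_right []
water_jar [(0.66, [222.8, 252.6])]
top [[405.9975153877385, 0.0, 279.30349779591995], [0.0, 405.9975153877385, 207.51306312998568], [0.0, 0.0, 1.0]] [[-0.0026, -0.9829, 0.1839, 0.4123], [-0.9998, -0.0009, -0.0187, -0.0096], [0.0185, -0.1839, -0.9828, 0.9982], [0.0, 0.0, 0.0, 1.0]]
crate [(0.71, [275.3, 221.3])]
tray [(0.96, [408.8, 240.3])]
balance [(0.69, [122.4, 242.3])]
slim_bottle [(0.9, [242.5, 207.4]), (0.79, [244.1, 159.5])]
square_bottle []
wide_bottle [(0.71, [304.6, 161.2]), (0.62, [300.2, 201.8])]
pigment_jar [(0.85, [275.5, 206.4])]
vial_left [(0.48, [240.6, 237.7])]
vial_right [(0.61, [306.1, 233.7])]
water_jar [(0.87, [196.5, 155.2]), (0.61, [273.2, 235.5])]
```

View pics/top0.png

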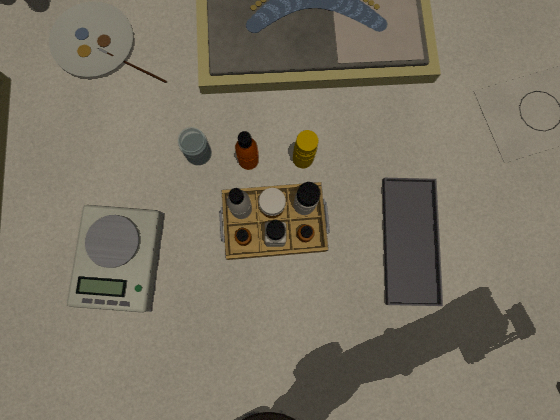

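View pics/side0.png

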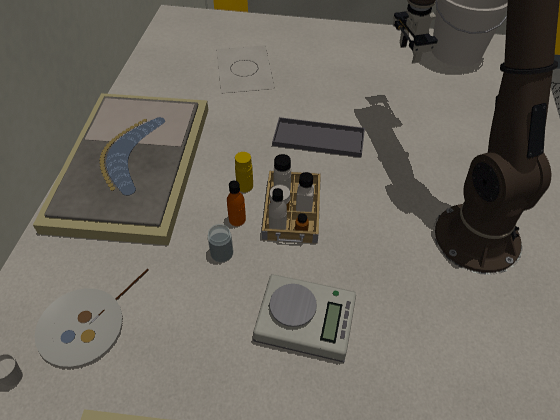

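The top view shows, in the crate, slim cap (236,195) back left, jar lid (272,202), wide cap (307,190) back right, square cap (275,230) front middle, and vials (242,236) and (305,232). Pan is at (111,241) and tray at (411,241). Things that could be confused:
- slim_bottle: white at (238,200), orange look-alike at (246,150). I choose the white one.
- wide_bottle: white at (307,197), yellow look-alike at (306,148). I choose the white one.

I'll move over the crate for a close look.

```bash
cat > h.py <<'E'
from cell import arm
import cv2,numpy as np
from scipy.optimize import least_squares
def ray(p,uv):
    d=np.linalg.inv(p["mtx"])@np.r_[uv,1]; return p["T"][:3,3],p["T"][:3,:3]@d
def plane(p,uv,z):
    o,d=ray(p,uv); return o+d*(z-o[2])/d[2]
def proj(p,X):
    T=np.linalg.inv(p["T"]); c=(T[:3,:3]@np.atleast_2d(X).T).T+T[:3,3]
    q=(p["mtx"]@c.T).T; return q[:,:2]/q[:,2:]
def tri(obs):
    A=np.zeros((3,3));b=np.zeros(3);R=[]
    for p,uv in obs:
        o,d=ray(p,uv);d=d/np.linalg.norm(d);M=np.eye(3)-np.outer(d,d);A+=M;b+=M@o;R.append((o,M))
    X=np.linalg.solve(A,b); return X,max(np.linalg.norm(M@(X-o)) for o,M in R)
def pose():
    s=arm.observe();R=cv2.Rodrigues(s["ee_rot"])[0];return s,R
E
python3 - <<'E'
from h import *
p=arm.get_image("wrist");s,R=pose()
print(R.round(3).tolist());print(p["mtx"].tolist());t=np.eye(4);t[:3,:3]=R;t[:3,3]=s["position"]
print((np.linalg.inv(t)@p["T"]).round(3).tolist())
p=arm.get_image("top")
for n,uv,z in [("slim",(236,195),.17),("jar",(272,202),.084),("wide",(307,190),.143),("sq",(275,230),.158),("pan",(111,241),.08),("tray",(411,241),.022)]: print(n,plane(p,uv,z).round(3))
E
```

```text
[[0.92, 0.391, 0.0], [0.391, -0.92, -0.0], [-0.0, 0.0, -1.0]]
[[325.96867911211655, 0.0, 287.9694159879194], [0.0, 325.96867911211655, 204.6161995302918], [0.0, 0.0, 1.0]]
[[-0.001, -0.959, -0.284, 0.077], [1.0, -0.001, 0.0, 0.0], [-0.001, -0.284, 0.959, -0.158], [0.0, 0.0, 0.0, 1.0]]
slim [0.594 0.065 0.17 ]
jar [ 0.596 -0.01   0.084]
wide [ 0.611 -0.086  0.143]
sq [ 0.522 -0.016  0.158]
pan [0.507 0.352 0.08 ]
tray [ 0.513 -0.347  0.022]
```

Emit:
carry_out(claw=[9,9,9,9,9,9,9,9,9,9,9,9,9,9,9], delta_pos=[[0,0,-3],[0,0,-3],[0,0,-3],[0,0,-1.4],[3.1,-2.25,0],[3.1,-2.25,0],[3.1,-2.25,0],[3.1,-2.25,0],[3.1,-2.25,0],[3.1,-2.25,0],[3.1,-2.25,0],[3.1,-2.25,0],[3.1,-2.25,0],[3.1,-2.25,0],[0,0,0]], angular=[[0,0,0.1],[0,0,0.1],[0,0,0.1],[0,0,0.102],[0,0,0],[0,0,0],[0,0,0],[0,0,0],[0,0,0],[0,0,0],[0,0,0],[0,0,0],[0,0,0],[0,0,0],[0,0,0]])

```text
clock: 2.7
position: [0.5593, -0.3443, 0.3299]
ee_rot: [-3.138, -0.013, -0.003]
force: [-0.3, 0.4, 0.6]
width: 0.982
gripper_force: 0.0
```

```bash
python3 - <<'E'
from h import *
import pickle
s,R=pose();print(s["position"],R.round(3).tolist())
p=arm.get_image("wrist");cv2.imwrite("pics/tray1.png",p["frame"][:,:,::-1]);pickle.dump(p,open("w_tray.pkl","wb"))
for d in arm.place_of("tray",p):print(d["conf"],plane(p,np.array(d["centre"])*[560,420],0).round(4))
for d in arm.trace("tray",p)[:1]:
    m=d["region"].astype(np.uint8);c=max(cv2.findContours(m,0,2)[0],key=cv2.contourArea)
    r=cv2.minAreaRect(c);print(d["conf"],r);b=cv2.boxPoints(r)
    w=np.array([plane(p,x,.022)[:2] for x in c[:,0].astype(float)],np.float32);print(cv2.minAreaRect(w))
E
```

```text
[ 0.55933262 -0.34429855  0.32990923] [[1.0, 0.009, 0.002], [0.008, -1.0, 0.004], [0.002, -0.004, -1.0]]
0.77 [ 0.5131 -0.3464  0.    ]
0.58 ((293.5730285644531, 182.77288818359375), (98.4552993774414, 202.74351501464844), 1.8778774738311768)
((0.5187531113624573, -0.3499450385570526), (0.13330253958702087, 0.3054962456226349), 88.4718017578125)
```

Emit:
carry_out(claw=[9,9,9,9,9,9,9,9,9,9], delta_pos=[[0.5,-3.5,0],[0.5,-3.5,0],[0.5,-3.5,0],[0.5,-3.5,0],[0.5,-3.5,0],[0.5,-3.5,0],[0.5,-3.5,0],[0.5,-3.5,0],[0,0,0],[0,0,0]], angular=[[0,0,0],[0,0,0],[0,0,0],[0,0,0],[0,0,0],[0,0,0],[0,0,0],[0,0,0],[0,0,0],[0,0,0]])

```text
clock: 3.85
position: [0.5942, -0.0711, 0.331]
ee_rot: [3.141, -0.001, 0.0]
force: [-0.5, -0.9, -0.1]
width: 0.975
gripper_force: 0.0
```

```bash
python3 - <<'E'
from h import *
import pickle
s,R=pose();print(s["position"],R.round(3).tolist())
p=arm.get_image("wrist");cv2.imwrite("pics/crate1.png",p["frame"][:,:,::-1]);pickle.dump(p,open("w1.pkl","wb"))
for l in "crate slim_bottle square_bottle wide_bottle pigment_jar vial_left vial_right".split():
    print(l,[(round(d["conf"],2),(np.array(d["centre"])*[560,420]).round(1).tolist(),plane(p,np.array(d["centre"])*[560,420],.008).round(3)[:2]) for d in arm.place_of(l,p)][:4])
E
```

```text
[ 0.59420792 -0.0710948   0.33099548] [[1.0, -0.001, 0.0], [-0.001, -1.0, -0.001], [0.0, 0.001, -1.0]]
crate [(0.79, [248.2, 184.9], array([ 0.56 , -0.011]))]
slim_bottle [(0.91, [195.9, 160.1], array([0.598, 0.065]))]
square_bottle [(0.7, [255.6, 205.5], array([ 0.528, -0.022]))]
wide_bottle [(0.91, [298.4, 65.9], array([ 0.727, -0.086])), (0.88, [301.0, 155.8], array([ 0.604, -0.091]))]
pigment_jar [(0.64, [249.3, 157.8], array([ 0.601, -0.014]))]
vial_left [(0.71, [202.2, 210.0], array([0.52 , 0.061]))]
vial_right [(0.91, [297.7, 201.9], array([ 0.533, -0.086]))]
```

View pics/crate1.png

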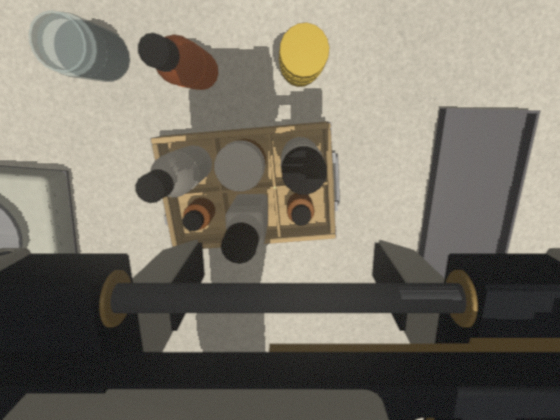

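Emit:
carry_out(claw=[9,9,9,9,9], delta_pos=[[0,-2.5,0],[0,-2.5,0],[0,-2.5,0],[0,0,0],[0,0,0]], angular=[[0,0,0],[0,0,0],[0,0,0],[0,0,0],[0,0,0]])

```text
clock: 4.75
position: [0.5946, 0.0048, 0.3307]
ee_rot: [3.141, 0.001, -0.0]
force: [-0.1, 0.1, 0.1]
width: 0.983
gripper_force: 0.0
```

```bash
python3 - <<'E'
from h import *
import pickle
s,R=pose();print(s["position"],R.round(3).tolist())
p=arm.get_image("wrist");cv2.imwrite("pics/crate2.png",p["frame"][:,:,::-1]);pickle.dump(p,open("w2.pkl","wb"))
for l in "crate slim_bottle square_bottle wide_bottle pigment_jar vial_left vial_right".split():
    print(l,[(round(d["conf"],2),(np.array(d["centre"])*[560,420]).round(1).tolist(),plane(p,np.array(d["centre"])*[560,420],.008).round(3)[:2]) for d in arm.place_of(l,p)][:4])
E
```

```text
[0.59458668 0.00484055 0.33069524] [[1.0, 0.001, -0.0], [0.001, -1.0, -0.0], [-0.0, 0.0, -1.0]]
crate [(0.67, [300.3, 187.3], array([ 0.557, -0.014]))]
slim_bottle [(0.97, [256.6, 69.8], array([0.722, 0.048])), (0.93, [245.0, 164.9], array([0.591, 0.068]))]
square_bottle [(0.89, [302.6, 204.4], array([ 0.53 , -0.018]))]
wide_bottle [(0.98, [347.7, 150.9], array([ 0.611, -0.083])), (0.9, [354.6, 68.9], array([ 0.723, -0.087]))]
pigment_jar [(0.91, [297.0, 158.1], array([ 0.601, -0.009]))]
vial_left [(0.81, [250.8, 207.6], array([0.524, 0.062])), (0.31, [246.9, 164.7], array([0.591, 0.066]))]
vial_right [(0.66, [345.8, 201.8], array([ 0.534, -0.084]))]
```

View pics/crate2.png

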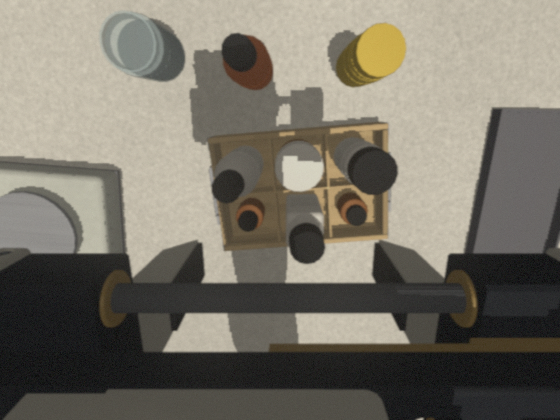

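Both views show black caps on white bottles: slim at (155,185) then (229,186), square at (240,243) then (306,243), wide at (304,170) then (372,170). The jar lid is at (240,164) then (299,165). Both look-alikes stand behind the crate. Next I'll triangulate the caps from their silhouettes.

```bash
cat >> h.py <<'E'
TH=np.linspace(0,2*np.pi,60)
CAP=dict(slim=(.015,.026),square=(.020,.026),wide=(.025,.026),jar=(.031,.026))
def sil(p,X,r,h):
    P=np.array([[X[0]+r*np.cos(t),X[1]+r*np.sin(t),X[2]-dz] for dz in (0,h) for t in TH])
    return cv2.convexHull(proj(p,P).astype(np.float32))[:,0]
def cen(c):
    m=cv2.moments(c);return np.array([m["m10"]/m["m00"],m["m01"]/m["m00"],np.sqrt(m["m00"])])
def blob(p,seed,th=40):
    g=cv2.GaussianBlur(cv2.cvtColor(p["frame"],cv2.COLOR_RGB2GRAY),(3,3),0)
    m=(g<th).astype(np.uint8);m=cv2.morphologyEx(m,cv2.MORPH_OPEN,np.ones((5,5)))
    n,l,s,c=cv2.connectedComponentsWithStats(m);k=l[seed[1],seed[0]]
    return np.r_[c[k],np.sqrt(s[k,4])] if k else None
def fitcap(n,obs,X0):
    r,h=CAP[n]
    f=lambda X:np.concatenate([cen(sil(p,X,r,h))[:2]-b[:2] for p,b in obs])
    s=least_squares(f,X0);return s.x,np.abs(s.fun).max(),[cen(sil(p,s.x,r,h))[2]-b[2] for p,b in obs]
E
python3 - <<'E'
from h import *
import pickle
P=[pickle.load(open(f"w{i}.pkl","rb")) for i in (1,2)]
S=dict(slim=[(155,185),(229,186)],square=[(240,243),(306,243)],wide=[(304,170),(372,170)])
for n,q in S.items():
    b=[blob(p,x) for p,x in zip(P,q)];print(n,b)
    if all(x is not None for x in b):
        X,e,a=fitcap(n,list(zip(P,b)),[.56,0,.15]);print("   top",X.round(4),e,a)
for p,q in zip(P,[(240,164),(299,165)]):print("jar lid seed", plane(p,q,.084).round(4))
print(tri(list(zip(P,[(240,164),(299,165)]))))
E
```

```text
slim [None, None]
square [array([237.77109827, 242.00693642,  29.41088234]), None]
wide [None, None]
jar lid seed [ 0.6044 -0.0115  0.084 ]
jar lid seed [ 0.6034 -0.0091  0.084 ]
(array([ 0.60172873, -0.00955037,  0.07110162]), np.float64(0.0005057625496746915))
```

```bash
python3 - <<'E'
from h import *
import pickle
P=[pickle.load(open(f"w{i}.pkl","rb")) for i in (1,2)]
S=dict(slim=[(155,185),(229,186)],square=[(240,243),(306,243)],wide=[(304,170),(372,170)])
for n,q in S.items():
    for p,x in zip(P,q):
        g=cv2.cvtColor(p["frame"],cv2.COLOR_RGB2GRAY);print(n,g[x[1],x[0]],g[x[1]-40:x[1]+30:4,x[0]].tolist())
    for th in (46,52,58,64):
        b=[blob(p,x,th) for p,x in zip(P,q)]
        if all(x is not None for x in b):
            X,e,a=fitcap(n,list(zip(P,b)),[.56,0,.15]);print(th,"   top",X.round(4),round(e,2),np.round(a,1),[x[2].round(1) for x in b])
E
```

```text
slim 56 [141, 148, 145, 148, 114, 102, 77, 51, 54, 58, 56, 57, 52, 57, 71, 195, 194, 193]
slim 45 [90, 95, 97, 100, 100, 100, 50, 40, 44, 44, 45, 46, 46, 45, 55, 84, 80, 76]
58    top [0.5925 0.0681 0.1624] 0.22 [4.  1.1] [np.float64(26.4), np.float64(27.4)]
64    top [0.5941 0.067  0.1693] 0.15 [2.5 1. ] [np.float64(28.6), np.float64(28.1)]
square 39 [91, 96, 97, 100, 100, 44, 35, 31, 38, 33, 39, 37, 36, 37, 36, 70, 110, 104]
square 50 [90, 93, 97, 105, 101, 53, 40, 45, 51, 50, 50, 48, 46, 53, 48, 97, 189, 192]
52    top [ 0.5187 -0.0136  0.1415] 0.47 [0.6 5.3] [np.float64(33.0), np.float64(28.0)]
58    top [ 0.5244 -0.0157  0.1554] 0.24 [1.1 2.5] [np.float64(33.8), np.float64(32.2)]
64    top [ 0.5251 -0.0158  0.157 ] 0.31 [0.9 2. ] [np.float64(34.2), np.float64(32.8)]
wide 41 [91, 91, 93, 99, 71, 46, 56, 38, 38, 38, 41, 45, 51, 54, 51, 56, 57, 66]
wide 50 [128, 126, 121, 139, 78, 43, 51, 52, 54, 53, 50, 53, 51, 52, 56, 53, 87, 149]
58    top [ 0.6034 -0.0895  0.1306] 0.83 [0.7 1.4] [np.float64(40.0), np.float64(40.8)]
64    top [ 0.6048 -0.0882  0.1395] 0.28 [0.5 1.6] [np.float64(41.2), np.float64(41.7)]
```

Emit:
carry_out(claw=[7,7,7,7,7,7,7,7,7,7,7,7,7,7,7,7,7], delta_pos=[[0.3,2.3,0],[0.3,2.3,0],[0.3,2.3,0],[0.2,2.3,0],[0,0,0],[0,0,3],[0,0,3],[0,0,3],[0,0,3],[0,0,3],[0,0,1.5],[0,0,1.5],[0,0,1.5],[0,0,1.5],[0,0,1],[0,0,0],[0,0,0]], angular=[[0,0,0],[0,0,0],[0,0,0],[0,0,0],[0,0,0],[0,0,0],[0,0,0],[0,0,0],[0,0,0],[0,0,0],[0,0,0],[0,0,0],[0,0,0],[0,0,0],[0,0,0],[0,0,0],[0,0,0]])

```text
clock: 6.85
position: [0.6058, -0.0871, 0.1111]
ee_rot: [-3.141, 0.0, -0.0]
force: [-0.6, 1.2, 0.8]
width: 0.766
gripper_force: 0.0
```

```bash
python3 - <<'E'
from h import *
s,R=pose();print(s["position"].round(4),s["force"].round(1))
p=arm.get_image("wrist");cv2.imwrite("pics/gw.png",p["frame"][:,:,::-1])
E
```

```text
[ 0.6058 -0.0871  0.1111] [-0.6  1.2  0.8]
```

View pics/gw.png

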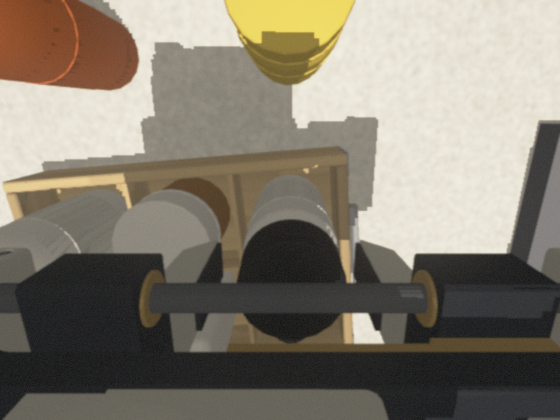

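The black cap is centred between the fingers at (292,280), on a white bottle with the yellow one behind it, so this is the right bottle. Grip and lift.

Emit:
carry_out(claw=[4.2,4.2,4.2,4.2,4.2,4.2,4.2,4.2,4.2,4.2,4.2,4.2,4.2], delta_pos=[[0,0,0],[0,0,0],[0,0,0],[0,0,0],[0,0,0],[0,0,-0.5],[0,0,-1],[0,0,-2],[0,0,-2],[0,0,-2],[0,0,-2],[0,0,-0.5],[0,0,0]], angular=[[0,0,0],[0,0,0],[0,0,0],[0,0,0],[0,0,0],[0,0,0],[0,0,0],[0,0,0],[0,0,0],[0,0,0],[0,0,0],[0,0,0],[0,0,0]], force=25)

```text
clock: 8.2
position: [0.6059, -0.0873, 0.2116]
ee_rot: [3.141, -0.0, 0.002]
force: [-0.3, -0.0, -3.0]
width: 0.54
gripper_force: 25.0
```

```bash
python3 - <<'E'
from h import *
import pickle
p=pickle.load(open("w_tray.pkl","rb"))
g=cv2.cvtColor(p["frame"],cv2.COLOR_RGB2GRAY)
cv2.imwrite("pics/tray2.png",p["frame"][:,:,::-1])
for y in (40,100,160,220): print(y,g[y,200:400:5].tolist())
p=arm.get_image("top")
d=arm.trace("tray",p)[0];m=d["region"].astype(np.uint8);c=max(cv2.findContours(m,0,2)[0],key=cv2.contourArea)
w=np.array([plane(p,x,.022)[:2] for x in c[:,0].astype(float)],np.float32);print(cv2.minAreaRect(w))
E
```

```text
40 [182, 174, 182, 106, 106, 102, 103, 180, 180, 181, 181, 181, 183, 188, 180, 180, 182, 186, 188, 189, 184, 184, 187, 188, 189, 195, 183, 186, 184, 183, 185, 188, 193, 184, 193, 190, 184, 192, 192, 185]
100 [103, 105, 105, 107, 104, 107, 101, 106, 100, 97, 65, 68, 67, 66, 64, 63, 64, 65, 65, 64, 67, 68, 66, 64, 67, 111, 116, 112, 70, 187, 193, 187, 192, 192, 192, 183, 191, 188, 182, 180]
160 [101, 100, 104, 103, 104, 104, 104, 111, 186, 187, 107, 110, 110, 111, 110, 112, 112, 113, 111, 112, 114, 114, 112, 115, 112, 112, 114, 71, 176, 188, 190, 190, 193, 186, 191, 193, 186, 192, 189, 191]
220 [103, 121, 181, 189, 182, 187, 185, 189, 189, 183, 109, 108, 111, 111, 109, 110, 108, 111, 108, 114, 108, 111, 110, 113, 109, 112, 66, 161, 187, 191, 190, 188, 189, 192, 189, 186, 187, 186, 185, 192]
((0.5471721291542053, -0.3878345489501953), (0.06312248110771179, 0.24607856571674347), 89.9044418334961)
```

View pics/tray2.png

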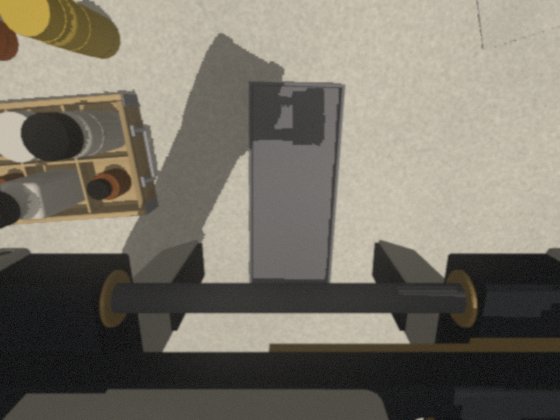

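The tray picture shows the rim corners at about (249,82), (344,85), (329,281) and (250,281). I'll project these onto the rim height.

```bash
python3 - <<'E'
from h import *
import pickle
p=pickle.load(open("w_tray.pkl","rb"))
w=np.array([plane(p,u,.022)[:2] for u in [(249,82),(344,85),(329.5,281.5),(250,281.5)]])
print(w.round(4),w.mean(0))
p=arm.get_image("top")
q=arm.get_image("side")
print(*[plane(p,u,.022)[:2].round(4) for u in [(383,179),(435,179),(441,304),(386,304)]])
print(*[plane(q,u,.022)[:2].round(4) for u in [(280,121),(364,131),(361,155),(273,146)]])
E
```

```text
[[ 0.67   -0.2901]
 [ 0.6672 -0.4178]
 [ 0.3712 -0.4112]
 [ 0.37   -0.2839]] [ 0.51962481 -0.35076176]
[ 0.6674 -0.2867] [ 0.6677 -0.4173] [ 0.3637 -0.4091] [ 0.3641 -0.2787]
[ 0.6587 -0.3953] [ 0.3584 -0.3913] [ 0.362  -0.2693] [ 0.662  -0.2639]
```

Emit:
carry_out(claw=[4.2,4.2,4.2,4.2,4.2,4.2,4.2,4.2,4.2,4.2,4.2,4.2,4.2,4.2,4.2,4.2,4.2,4.2,4.2,4.2], delta_pos=[[0,1,0],[0,2,0],[-0.1,3,0],[-0.1,3.5,0],[-0.1,3.5,0],[0,3.5,0],[0,3.5,0],[0,3,0],[0,2,0],[0,1.3,0],[0,0,1],[0,0,2],[0,0,2],[0,0,2],[0,0,1],[0,0,1],[0,0,0.5],[0,0,0.5],[0,0,0.2],[0,0,0]], angular=[[0,0,0],[0,0,0],[0,0,0],[0,0,0],[0,0,0],[0,0,0],[0,0,0],[0,0,0],[0,0,0],[0,0,0],[0,0,0],[0,0,0],[0,0,0],[0,0,0],[0,0,0],[0,0,0],[0,0,0],[0,0,0],[0,0,0],[0,0,0]])

```text
clock: 10.4
position: [0.6025, -0.3504, 0.1089]
ee_rot: [3.141, -0.001, 0.0]
force: [-0.1, -0.5, -2.5]
width: 0.537
gripper_force: 25.0
```

Emit:
carry_out(claw=[4.2,4.2,4.2], delta_pos=[[0,0,0.1],[0,0,0.1],[0,0,0]], angular=[[0,0,0],[0,0,0],[0,0,0]])

```text
clock: 10.7
position: [0.6027, -0.3506, 0.1072]
ee_rot: [3.141, -0.001, 0.001]
force: [-0.7, 0.7, -0.8]
width: 0.542
gripper_force: 25.0
```

Emit:
carry_out(claw=[6.5,6.5,6.5,6.5,6.5,6.5,6.5,6.5,6.5,6.5,6.5,6.5,6.5,6.5,6.5,6.5,6.5,6.5,6.5], delta_pos=[[0,0,0],[0,0,0],[0,0,0],[0,0,-1],[0,0,-3],[0,0,-3],[0,0,-3],[0,0,-3],[-0.8,-3.5,0],[-0.8,-3.5,0],[-0.8,-3.5,0],[-0.8,-3.5,0],[-0.8,-3.5,0],[-0.8,-3.5,0],[-0.8,-3.5,0],[-0.8,-3.5,0],[-0.8,-3.5,0],[-0.6,-2,0],[0,0,0]], angular=[[0,0,0],[0,0,0],[0,0,0],[0,0,0],[0,0,0],[0,0,0],[0,0,0],[0,0,0],[0,0,0],[0,0,0],[0,0,0],[0,0,0],[0,0,0],[0,0,0],[0,0,0],[0,0,0],[0,0,0],[0,0,0],[0,0,0]])

```text
clock: 12.6
position: [0.524, -0.0115, 0.2378]
ee_rot: [-3.14, -0.008, -0.002]
force: [-0.8, -0.5, -0.3]
width: 0.705
gripper_force: 0.0
```

```bash
python3 - <<'E'
from h import *
p=arm.get_image("top");f=p["frame"]
w=arm.get_image("wrist")["frame"]
a=cv2.resize(f[100:310,200:460],None,fx=2,fy=2,interpolation=2)
a=np.hstack([a,cv2.resize(w,(280,210)).repeat(1,0) if 0 else np.vstack([cv2.resize(w,(280,210)),np.zeros((210,280,3),np.uint8)])])
cv2.imwrite("pics/c3.png",a[:,:,::-1]);s,R=pose();print(s["position"],a.shape)
q=plane(p,(0,0),.139)
for n,z in (("wide_bottle",.004),):
    print([(d["conf"],plane(p,np.array(d["centre"])*[560,420],z).round(3)) for d in arm.place_of(n,p)])
E
```

```text
[ 0.52480396 -0.01540029  0.23753579] (420, 800, 3)
[(0.9, array([ 0.608, -0.347,  0.004]))]
```

View pics/c3.png

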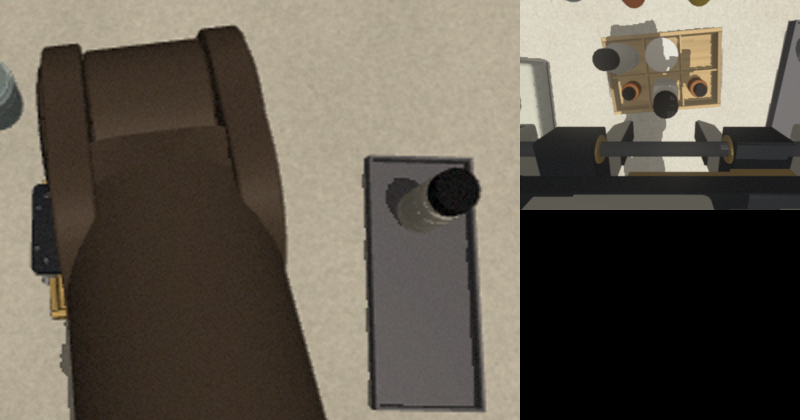

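The wide bottle stands upright in the tray, with its cap at (453,192) in the crop. The square cap is centred under the wrist camera. Descend and grip the square bottle, then lift.

Emit:
carry_out(claw=[6.5,6.5,6.5,6.5,6.5,6.5,6.5,6.5,6.5], delta_pos=[[0,0,2],[0,0,2],[0,0,2],[0,0,1.5],[0,0,1.5],[0,0,1],[0,0,1],[0,0,0.1],[0,0,0]], angular=[[0,0,0],[0,0,0],[0,0,0],[0,0,0],[0,0,0],[0,0,0],[0,0,0],[0,0,0],[0,0,0]])

```text
clock: 13.65
position: [0.5247, -0.0156, 0.1258]
ee_rot: [3.141, -0.001, -0.0]
force: [0.8, 0.1, -0.2]
width: 0.708
gripper_force: 0.0
```

Emit:
carry_out(claw=[3.2,3.2,3.2,3.2,3.2,3.2,3.2,3.2,3.2,3.2,3.2,3.2,3.2,3.2], delta_pos=[[0,0,0],[0,0,0],[0,0,0],[0,0,0],[0,0,0],[0,0,0],[0,0,-0.5],[0,0,-1],[0,0,-2],[0,0,-2],[0,0,-2],[0,0,-2],[0,0,-0.5],[0,0,0]], angular=[[0,0,0],[0,0,0],[0,0,0],[0,0,0],[0,0,0],[0,0,0],[0,0,0],[0,0,0],[0,0,0],[0,0,0],[0,0,0],[0,0,0],[0,0,0],[0,0,0]], force=25)

```text
clock: 15.05
position: [0.5249, -0.0152, 0.2264]
ee_rot: [-3.142, 0.0, -0.002]
force: [0.6, -0.8, -2.8]
width: 0.432
gripper_force: 25.0
```

Emit:
carry_out(claw=[3.2,3.2,3.2,3.2,3.2,3.2,3.2,3.2,3.2,3.2,3.2,3.2,3.2,3.2,3.2,3.2,3.2,3.2,3.2,3.2], delta_pos=[[0,1,0],[-0.1,2,0],[-0.1,3,0],[-0.1,4,0],[-0.1,4.2,0],[-0.1,4.2,0],[-0.1,4.2,0],[-0.1,4,0],[-0.1,3,0],[-0.1,2,0],[-0.1,1,0],[0,0.7,0],[0,0,1.5],[0,0,2],[0,0,2],[0,0,2],[0,0,1.5],[0,0,0.8],[0,0,0.4],[0,0,0]], angular=[[0,0,0],[0,0,0],[0,0,0],[0,0,0],[0,0,0],[0,0,0],[0,0,0],[0,0,0],[0,0,0],[0,0,0],[0,0,0],[0,0,0],[0,0,0],[0,0,0],[0,0,0],[0,0,0],[0,0,0],[0,0,0],[0,0,0],[0,0,0]])

```text
clock: 17.05
position: [0.5146, -0.3478, 0.1236]
ee_rot: [-3.141, -0.001, 0.0]
force: [0.7, -0.0, -1.6]
width: 0.431
gripper_force: 25.0
```

Emit:
carry_out(claw=[3.2,3.2,3.2], delta_pos=[[0,0,0.1],[0,0,0.1],[0,0,0]], angular=[[0,0,0],[0,0,0],[0,0,0]])

```text
clock: 17.35
position: [0.5147, -0.3485, 0.1222]
ee_rot: [3.141, -0.001, 0.001]
force: [-0.1, 0.1, -3.2]
width: 0.426
gripper_force: 25.0
```

Emit:
carry_out(claw=[5.5,5.5,5.5,5.5,5.5,5.5,5.5,5.5,5.5,5.5,5.5,5.5,5.5,5.5,5.5,5.5,5.5,5.5,5.5,5.5], delta_pos=[[0,0,0.04],[0,0,0],[0,0,0],[0,0,-1],[0,0,-3],[0,0,-4],[0,0,-4],[0,-2,0],[0.8,-4,0],[0.8,-4,0],[0.8,-4,0],[0.8,-4,0],[0.8,-4,0],[0.8,-4,0],[0.8,-4,0],[0.8,-4,0],[0.8,-4,0],[0.7,-2.5,0],[0,-1,0],[0,0,0]], angular=[[0,0,0],[0,0,0],[0,0,0],[0,0,0],[0,0,0],[0,0,0],[0,0,0],[0,0,0],[0,0,0],[0,0,0],[0,0,0],[0,0,0],[0,0,0],[0,0,0],[0,0,0],[0,0,0],[0,0,0],[0,0,0],[0,0,0],[0,0,0]])

```text
clock: 19.35
position: [0.5934, 0.0681, 0.2418]
ee_rot: [-3.141, -0.003, -0.0]
force: [-0.8, -0.7, -0.6]
width: 0.595
gripper_force: 0.0
```

```bash
python3 - <<'E'
from h import *
p=arm.get_image("top");f=p["frame"]
w=arm.get_image("wrist")["frame"]
a=cv2.resize(f[100:310,360:460],None,fx=2,fy=2,interpolation=2)
a=np.hstack([a,w]);cv2.imwrite("pics/c4.png",a[:,:,::-1]);s,R=pose();print(s["position"],s["width"],a.shape)
E
```

```text
[0.59349073 0.06486104 0.24159686] 0.597904057934724 (420, 760, 3)
```

View pics/c4.png

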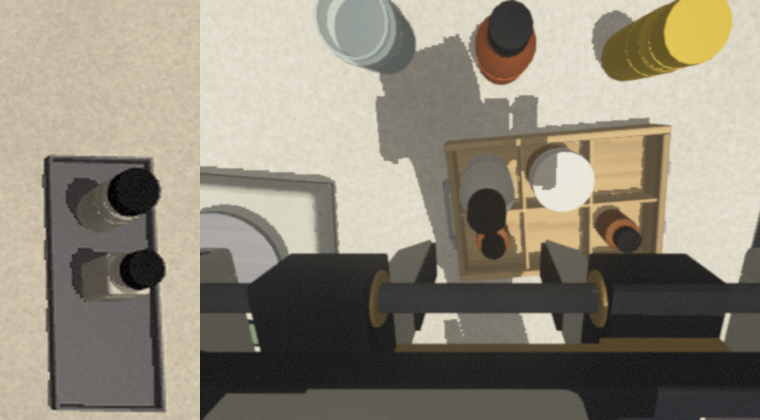

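Both bottles stand in the tray, with caps at (134,191) and (142,269). The slim cap at (487,210) is centred between the fingers, and the orange one stays well behind. Grip the slim bottle.

Emit:
carry_out(claw=[5.5,5.5,5.5,5.5,5.5,5.5,5.5,5.5,5.5], delta_pos=[[0.2,0,0],[0,0,2],[0,0,2],[0,0,2],[0,0,1.5],[0,0,1],[0,0,1],[0,0,0.5],[0,0,0]], angular=[[0,0,0],[0,0,0],[0,0,0],[0,0,0],[0,0,0],[0,0,0],[0,0,0],[0,0,0],[0,0,0]])

```text
clock: 20.35
position: [0.5954, 0.0663, 0.1409]
ee_rot: [3.141, -0.001, -0.001]
force: [-0.1, 0.2, -0.5]
width: 0.602
gripper_force: 0.0
```

Emit:
carry_out(claw=[2.2,2.2,2.2,2.2,2.2,2.2,2.2,2.2,2.2,2.2,2.2,2.2,2.2,2.2], delta_pos=[[0,0,0],[0,0,0],[0,0,0],[0,0,0],[0,0,0],[0,0,0],[0,0,-0.5],[0,0,-1],[0,0,-2],[0,0,-2],[0,0,-2.5],[0,0,-2],[0,0,-1],[0,0,0]], angular=[[0,0,0],[0,0,0],[0,0,0],[0,0,0],[0,0,0],[0,0,0],[0,0,0],[0,0,0],[0,0,0],[0,0,0],[0,0,0],[0,0,0],[0,0,0],[0,0,0]], force=25)

```text
clock: 21.75
position: [0.5962, 0.0667, 0.2528]
ee_rot: [-3.141, 0.001, -0.004]
force: [0.6, -0.0, -3.9]
width: 0.325
gripper_force: 25.0
```

Emit:
carry_out(claw=[2.2,2.2,2.2,2.2,2.2,2.2,2.2,2.2,2.2,2.2,2.2,2.2,2.2,2.2,2.2], delta_pos=[[-0.4,1,0],[-0.8,2,0],[-1.2,3,0],[-1.6,4,0],[-1.6,4,0],[-1.6,4,0],[-1.6,4,0],[-1.6,4,0],[-1.6,4,0],[-1.6,4,0],[-1.4,3.3,0],[-1,2,0],[-0.5,1,0],[-0.4,1,0],[0,0,0]], angular=[[0,0,0],[0,0,0],[0,0,0],[0,0,0],[0,0,0],[0,0,0],[0,0,0],[0,0,0],[0,0,0],[0,0,0],[0,0,0],[0,0,0],[0,0,0],[0,0,0],[0,0,0]])

```text
clock: 23.25
position: [0.4258, -0.3469, 0.2508]
ee_rot: [-3.141, 0.002, 0.001]
force: [0.5, 0.2, -2.9]
width: 0.322
gripper_force: 25.0
```

Emit:
carry_out(claw=[2.2,2.2,2.2,2.2,2.2,2.2,2.2,2.2,2.2,2.2], delta_pos=[[0,0,1],[0,0,2],[0,0,2],[0,0,2],[0,0,2],[0,0,1.2],[0,0,0.8],[0,0,0.4],[0,0,0.1],[0,0,0]], angular=[[0,0,0],[0,0,0],[0,0,0],[0,0,0],[0,0,0],[0,0,0],[0,0,0],[0,0,0],[0,0,0],[0,0,0]])

```text
clock: 24.25
position: [0.4275, -0.346, 0.1378]
ee_rot: [3.141, 0.001, 0.003]
force: [-1.3, 2.5, 6.4]
width: 0.322
gripper_force: 25.0
```

Emit:
carry_out(claw=[5.5,5.5,5.5,5.5,5.5,5.5,5.5,8.8,8.8,8.8,8.8,8.8,8.8,8.8,8.8,8.8,8.8,8.8,8.8,8.8], delta_pos=[[0,0,0],[0,0,0],[0,0,0],[0,0,-1],[0,0,-3],[0,0,-4],[0,0,-4],[0,-2,0],[1.8,-4,0],[2,-4,0],[2,-4,0],[2,-4,0],[2,-4,0],[2,-4,0],[2,-3,0],[2,-2.5,0],[1.7,-2,0],[0,0,0],[0,0,0],[0,0,0]], angular=[[0,0,0],[0,0,0],[0,0,0],[0,0,0],[0,0,0],[0,0,0],[0,0,0],[0,0,0],[0,0,0],[0,0,0],[0,0,0],[0,0,0],[0,0,0],[0,0,0],[0,0,0],[0,0,0],[0,0,0],[0,0,0],[0,0,0],[0,0,0]])

```text
clock: 26.25
position: [0.6011, -0.0127, 0.2567]
ee_rot: [3.141, -0.003, -0.0]
force: [-0.7, 0.9, 0.6]
width: 0.957
gripper_force: 0.0
```

```bash
python3 - <<'E'
from h import *
import pickle
p=arm.get_image("top");f=p["frame"]
q=arm.get_image("wrist");w=q["frame"];pickle.dump(q,open("w3.pkl","wb"))
a=cv2.resize(f[100:310,360:460],None,fx=2,fy=2,interpolation=2)
a=np.hstack([a,w]);cv2.imwrite("pics/c5.png",a[:,:,::-1]);s,R=pose();print(s["position"],s["width"],a.shape)
for d in arm.place_of("pigment_jar",q):print(d["conf"],plane(q,np.array(d["centre"])*[560,420],.008).round(4))
d=arm.trace("pigment_jar",q)[0];print(d["conf"],np.array(d["centre"])*[560,420])
m=d["region"];ys,xs=np.nonzero(m);print(xs.min(),xs.max(),ys.min(),ys.max())
X=fitcap("jar",[(q,np.array([xs.mean(),ys.mean(),np.sqrt(m.sum())]))],[.6,0,.084])
b=np.array([xs.mean(),ys.mean()])
s=least_squares(lambda u:cen(sil(q,[u[0],u[1],.084],.031,.05))[:2]-b,[.6,0]);print(s.x)
E
```

```text
[ 0.60113888 -0.0127341   0.25670377] 0.959149483935904 (420, 760, 3)
0.94 [ 0.598 -0.007  0.008]
0.82 [283.696 183.288]
255 313 149 214
[ 0.60119622 -0.00863885]
```

View pics/c5.png

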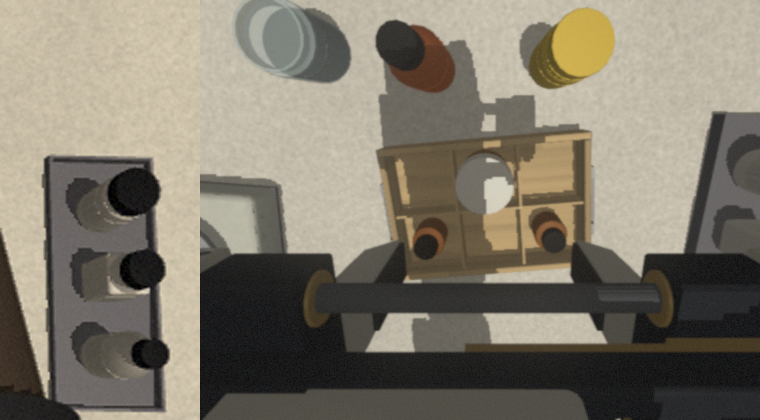

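All three bottles stand in the tray, with caps at (134,191), (142,269) and (150,353). The jar lid is at (485,183), at about (0.6015, -0.009). Descend to the lid.

Emit:
carry_out(claw=[8.8,8.8,8.8,8.8,8.8,8.8,8.8,8.8,8.8,8.8,8.8,8.8,8.8,8.8], delta_pos=[[0.1,-0.3,0],[0,0,2.5],[0,0,2.5],[0,0,2.5],[0,0,2.5],[0,0,2.5],[0,0,2],[0,0,2],[0,0,1.5],[0,0,1],[0,0,1],[0,0,0.3],[0,0,0],[0,0,0]], angular=[[0,0,0],[0,0,0],[0,0,0],[0,0,0],[0,0,0],[0,0,0],[0,0,0],[0,0,0],[0,0,0],[0,0,0],[0,0,0],[0,0,0],[0,0,0],[0,0,0]])

```text
clock: 27.85
position: [0.603, -0.0083, 0.0539]
ee_rot: [-3.142, 0.0, -0.002]
force: [-1.1, 0.4, 0.4]
width: 0.957
gripper_force: 0.0
```

```bash
python3 - <<'E'
from h import *
p=arm.get_image("top")
for uv in [(85,241),(138,241),(111,214),(111,268)]: print(plane(p,uv,.08).round(4))
im=cv2.cvtColor(p["frame"],cv2.COLOR_RGB2GRAY)
c=cv2.HoughCircles(im[200:280,70:160],cv2.HOUGH_GRADIENT_ALT,1.2,50,param1=120,param2=.6,minRadius=20,maxRadius=36);print(c)
if c is not None:print([plane(p,(x+70,y+200),.08).round(4) for x,y,r in c[0]])
print([(d["conf"],plane(p,np.array(d["centre"])*[560,420],0).round(4)) for d in arm.place_of("balance",p)])
E
```

```text
[0.5071 0.4097 0.08  ]
[0.5071 0.2914 0.08  ]
[0.5687 0.3562 0.08  ]
[0.447  0.3473 0.08  ]
[[[39.6      40.8      29.708994]]]
[array([0.5076, 0.3549, 0.08  ])]
[(0.76, array([ 0.5046,  0.3545, -0.    ])), (0.16, array([ 0.5223, -0.3486,  0.    ]))]
```

Emit:
carry_out(claw=[5.4,5.4,5.4,5.4,5.4,5.4,5.4,5.4,5.4,5.4,5.4,5.4,5.4,5.4,5.4,5.4,5.4], delta_pos=[[0,0,0],[0,0,0],[0,0,0],[0,0,0],[0,0,0],[0,0,0],[0,0,-0.5],[0,0,-1],[0,0,-2],[0,0,-2.5],[0,0,-2.5],[0,0,-2.5],[0,0,-2.5],[0,0,-1.5],[0,0,-1],[0,0,0],[0,0,0]], angular=[[0,0,0],[0,0,0],[0,0,0],[0,0,0],[0,0,0],[0,0,0],[0,0,0],[0,0,0],[0,0,0],[0,0,0],[0,0,0],[0,0,0],[0,0,0],[0,0,0],[0,0,0],[0,0,0],[0,0,0]], force=25)

```text
clock: 29.65
position: [0.6022, -0.0084, 0.2129]
ee_rot: [3.142, -0.0, -0.001]
force: [-0.8, -0.9, -2.2]
width: 0.666
gripper_force: 25.0
```

Emit:
carry_out(claw=[5.4,5.4,5.4,5.4,5.4,5.4,5.4,5.4,5.4,5.4,5.4,5.4,5.4], delta_pos=[[-0.4,-1,0],[-0.8,-2,0],[-1.2,-3,0],[-1.6,-4,0],[-1.6,-4,0],[-1.6,-4,0],[-1.6,-4,0],[-1.6,-4,0],[-1.6,-4,0],[-1.6,-3,0],[-0.8,-2,0],[-0.2,-1,0],[0,0,0]], angular=[[0,0,0],[0,0,0],[0,0,0],[0,0,0],[0,0,0],[0,0,0],[0,0,0],[0,0,0],[0,0,0],[0,0,0],[0,0,0],[0,0,0],[0,0,0]])

```text
clock: 30.95
position: [0.4556, 0.353, 0.2127]
ee_rot: [3.141, 0.003, -0.002]
force: [-0.5, -0.2, -1.6]
width: 0.67
gripper_force: 25.0
```

```bash
python3 - <<'E'
from h import *
s,R=pose();print(s["position"])
q=arm.get_image("wrist");w=q["frame"]
cv2.imwrite("pics/c6.png",w[:,:,::-1])
print([(d["conf"],plane(q,np.array(d["centre"])*[560,420],0).round(4)) for d in arm.place_of("balance",q)])
E
```

```text
[0.45562948 0.35296009 0.21265216]
[(0.78, array([0.5078, 0.3522, 0.    ]))]
```

View pics/c6.png

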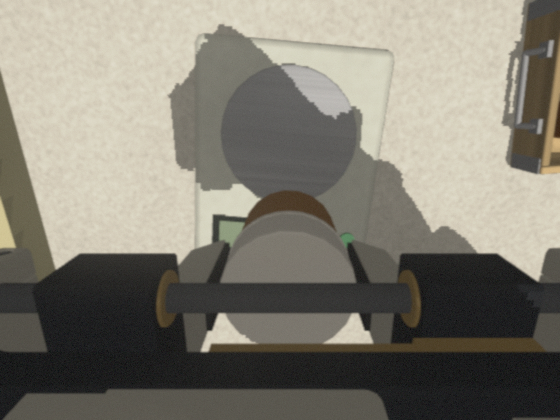

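The jar is held squarely, at (290,280). The pan is a circle at about (289,132) with radius 68 px. I'll place it from this view and from the top view.

```bash
python3 - <<'E'
from h import *
s,R=pose();print(s["position"])
q=arm.get_image("wrist");p=arm.get_image("top")
L,Rr,T=[plane(q,u,.08) for u in [(221,132),(357,132),(289,65)]];print(L,Rr,T,"centre",(L+Rr)/2, T[0]-.06)
print(tri([(q,proj(q,[.5075,(L[1]+Rr[1])/2,.08])[0]*0+np.array([289,133.]))  ,(p,np.array([109.6,240.8]))]))
E
```

```text
[0.45722021 0.35037593 0.21281218]
[0.51430509 0.40844447 0.08      ] [0.51403096 0.28972806 0.08      ] [0.56829733 0.34903999 0.08      ] centre [0.51416802 0.34908626 0.08      ] 0.5082973324325513
(array([0.5103103 , 0.35065267, 0.0865736 ]), np.float64(0.0037817099878779876))
```

Emit:
carry_out(claw=[5.4,5.4,5.4,5.4,5.4,5.4,5.4,5.4,5.4,5.4,5.4,5.4,5.4,5.4], delta_pos=[[0.8,0,0],[1.5,0,0],[1.5,0,0],[1,0,0],[0.4,0,0],[0,0,1],[0,0,2],[0,0,2],[0,0,1.5],[0,0,1],[0,0,0.6],[0,0,0.3],[0,0,0.1],[0,0,0]], angular=[[0,0,0],[0,0,0],[0,0,0],[0,0,0],[0,0,0],[0,0,0],[0,0,0],[0,0,0],[0,0,0],[0,0,0],[0,0,0],[0,0,0],[0,0,0],[0,0,0]])

```text
clock: 32.55
position: [0.5089, 0.3519, 0.1288]
ee_rot: [-3.141, 0.0, -0.001]
force: [-0.2, -0.3, -2.4]
width: 0.671
gripper_force: 25.0
```

Emit:
carry_out(claw=[5.4,5.4,5.4], delta_pos=[[0,0,0.1],[0,0,0.05],[0,0,0]], angular=[[0,0,0],[0,0,0],[0,0,0]])

```text
clock: 32.85
position: [0.5087, 0.3517, 0.127]
ee_rot: [-3.141, 0.0, -0.0]
force: [-0.2, -0.7, -1.8]
width: 0.674
gripper_force: 25.0
```

Emit:
carry_out(claw=[5.4,5.4,5.4], delta_pos=[[0,0.1,0.08],[0,0,0],[0,0,0]], angular=[[0,0,0],[0,0,0],[0,0,0]])

```text
clock: 33.15
position: [0.5087, 0.3506, 0.126]
ee_rot: [3.142, -0.001, -0.0]
force: [0.9, 0.4, -1.7]
width: 0.669
gripper_force: 25.0
```

Emit:
carry_out(claw=[8.8,8.8,8.8,8.8,8.8,8.8,8.8,8.8,8.8,8.8,8.8], delta_pos=[[0,0,0],[0,0,0],[0,0,0],[0,0,0],[0,0,-1],[0,0,-3],[0,0,-4],[0,0,-4],[-3,0,0],[-3,0,0],[0,0,0]], angular=[[0,0,0],[0,0,0],[0,0,0],[0,0,0],[0,0,0],[0,0,0],[0,0,0],[0,0,0],[0,0,0],[0,0,0],[0,0,0]])

```text
clock: 34.25
position: [0.4449, 0.3519, 0.2475]
ee_rot: [-3.14, -0.006, 0.001]
force: [1.6, -0.3, 1.2]
width: 0.957
gripper_force: 0.0
```

```bash
python3 - <<'E'
from h import *
s,R=pose();print(s["position"])
q=arm.get_image("wrist");w=q["frame"]
cv2.imwrite("pics/c7.png",w[:,:,::-1])
print([(d["conf"],plane(q,np.array(d["centre"])*[560,420],0).round(4)) for d in arm.place_of("balance",q)])
print([(d["conf"],plane(q,np.array(d["centre"])*[560,420],0.08).round(4)) for d in arm.place_of("pigment_jar",q)])
# expected outlines
for c,r,z in [((.509,.350),.06,.08),((.509,.3505),.031,.156)]:
    P=proj(q,[[c[0]+r,c[1],z],[c[0]-r,c[1],z],[c[0],c[1]+r,z],[c[0],c[1]-r,z]]);print(P.round(1).tolist())
E
```

```text
[0.44487905 0.3519193  0.24754673]
[]
[(0.87, array([0.5052, 0.3477, 0.08  ]))]
[[290.7, 54.4], [290.0, 182.5], [228.4, 121.7], [352.3, 122.1]]
[[290.5, 81.7], [290.1, 167.3], [248.7, 125.9], [331.9, 126.2]]
```

View pics/c7.png

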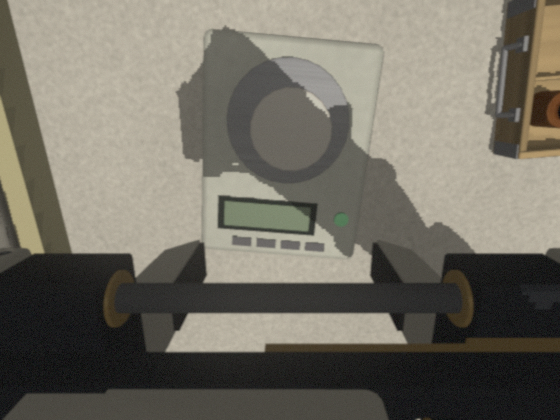

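The jar stands centred on the pan: lid spans 249–332 inside the pan's 227–351, within about 3 mm of the middle. Next the slim bottle goes back.

Emit:
carry_out(claw=[5.5,5.5,5.5,5.5,5.5,5.5,5.5,5.5,5.5,5.5,5.5,5.5,5.5,5.5,5.5,5.5,5.5,5.5,5.5,5.5], delta_pos=[[-0.1,2,0],[-0.1,4,0],[-0.1,4,0],[-0.1,4,0],[-0.1,4,0],[-0.1,4,0],[-0.1,4,0],[-0.1,4,0],[-0.1,4,0],[-0.1,4,0],[-0.1,4,0],[-0.1,4,0],[-0.1,4,0],[-0.1,4,0],[-0.1,4,0],[-0.1,4,0],[-0.1,4,0],[0,2.5,0],[0,1.3,0],[0,0,0]], angular=[[0,0,0],[0,0,0],[0,0,0],[0,0,0],[0,0,0],[0,0,0],[0,0,0],[0,0,0],[0,0,0],[0,0,0],[0,0,0],[0,0,0],[0,0,0],[0,0,0],[0,0,0],[0,0,0],[0,0,0],[0,0,0],[0,0,0],[0,0,0]])

```text
clock: 36.4
position: [0.431, -0.3493, 0.2457]
ee_rot: [3.141, -0.005, -0.001]
force: [-0.0, -0.4, 0.1]
width: 0.6
gripper_force: 0.0
```

```bash
python3 - <<'E'
from h import *
s,R=pose();print(s["position"].round(4),s["ee_rot"].round(4))
q=arm.get_image("wrist");cv2.imwrite("pics/c8.png",q["frame"][:,:,::-1])
for n,c in dict(slim=(.4275,-.346,.169),square=(.5147,-.3485,.154),wide=(.6027,-.3506,.139)).items(): print(n,cen(sil(q,c,*CAP[n]))[:2])
E
```

```text
[ 0.431  -0.3493  0.2457] [ 3.1409e+00 -5.2000e-03 -1.1000e-03]
slim [283.76359726 214.23057642]
square [286.35377179  97.81929968]
wide [288.72102227 -30.85360827]
```

View pics/c8.png

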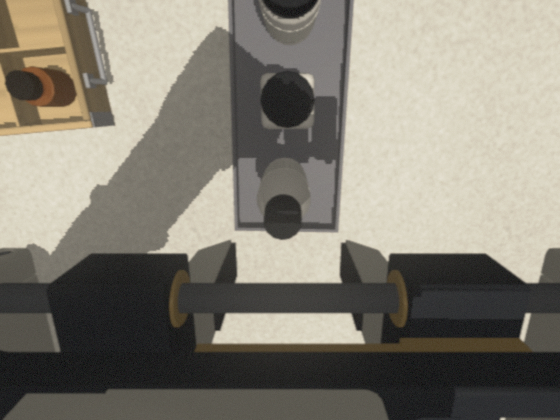

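All three stand as placed; the slim cap is at (283,216), as predicted. Grip and lift it.

Emit:
carry_out(claw=[5.5,5.5,5.5,5.5,5.5,5.5,5.5,5.5,5.5,5.5], delta_pos=[[-0.3,-0.3,0],[0,0,2],[0,0,2],[0,0,2],[0,0,1.5],[0,0,1.5],[0,0,1],[0,0,0.6],[0,0,0.3],[0,0,0]], angular=[[0,0,0],[0,0,0],[0,0,0],[0,0,0],[0,0,0],[0,0,0],[0,0,0],[0,0,0],[0,0,0],[0,0,0]])

```text
clock: 37.45
position: [0.4286, -0.3441, 0.1371]
ee_rot: [3.142, 0.0, 0.0]
force: [1.4, -0.8, -0.6]
width: 0.602
gripper_force: 0.0
```

Emit:
carry_out(claw=[2.2,2.2,2.2,2.2,2.2,2.2,2.2,2.2,2.2,2.2,2.2,2.2,2.2,2.2], delta_pos=[[0,0,0],[0,0,0],[0,0,0],[0,0,0],[0,0,0],[0,0,0],[0,0,-0.5],[0,0,-1],[0,0,-2],[0,0,-2.5],[0,0,-2.5],[0,0,-2],[0,0,-1],[0,0,0]], angular=[[0,0,0],[0,0,0],[0,0,0],[0,0,0],[0,0,0],[0,0,0],[0,0,0],[0,0,0],[0,0,0],[0,0,0],[0,0,0],[0,0,0],[0,0,0],[0,0,0]], force=25)

```text
clock: 38.85
position: [0.429, -0.3446, 0.2535]
ee_rot: [3.14, -0.0, 0.003]
force: [0.8, 0.5, -3.3]
width: 0.319
gripper_force: 25.0
```

Emit:
carry_out(claw=[2.2,2.2,2.2,2.2,2.2,2.2,2.2,2.2,2.2,2.2,2.2,2.2,2.2,2.2,2.2,2.2], delta_pos=[[0.4,-1,0],[0.8,-2,0],[1.2,-3,0],[1.6,-4,0],[1.6,-4,0],[1.6,-4,0],[1.6,-4,0],[1.6,-4,0],[1.6,-4,0],[1.6,-4,0],[1.4,-3,0],[0.9,-2,0],[0.5,-1,0],[0,-1,0],[0,0,0],[0,0,0]], angular=[[0,0,0],[0,0,0],[0,0,0],[0,0,0],[0,0,0],[0,0,0],[0,0,0],[0,0,0],[0,0,0],[0,0,0],[0,0,0],[0,0,0],[0,0,0],[0,0,0],[0,0,0],[0,0,0]])

```text
clock: 40.45
position: [0.5921, 0.0645, 0.2518]
ee_rot: [3.141, -0.002, -0.001]
force: [-0.1, -0.3, -4.3]
width: 0.315
gripper_force: 25.0
```

Emit:
carry_out(claw=[2.2,2.2,2.2,2.2,2.2,2.2,2.2,2.2,2.2,2.2,2.2], delta_pos=[[0.4,-0.2,0],[0,0,1],[0,0,2],[0,0,2],[0,0,2],[0,0,1.5],[0,0,1.2],[0,0,0.7],[0,0,0.4],[0,0,0.1],[0,0,0]], angular=[[0,0,0],[0,0,0],[0,0,0],[0,0,0],[0,0,0],[0,0,0],[0,0,0],[0,0,0],[0,0,0],[0,0,0],[0,0,0]])

```text
clock: 41.55
position: [0.5969, 0.0677, 0.1434]
ee_rot: [-3.141, 0.001, -0.001]
force: [-0.4, -0.6, -3.1]
width: 0.318
gripper_force: 25.0
```

Emit:
carry_out(claw=[2.2,2.2], delta_pos=[[0,0,0.05],[0,0,0]], angular=[[0,0,0],[0,0,0]])

```text
clock: 41.75
position: [0.5969, 0.0677, 0.143]
ee_rot: [-3.141, 0.0, -0.001]
force: [0.1, 0.5, -4.1]
width: 0.32
gripper_force: 25.0
```

Emit:
carry_out(claw=[2.2,2.2,2.2], delta_pos=[[0,0,0.08],[0,0,0.05],[0,0,0]], angular=[[0,0,0],[0,0,0],[0,0,0]])

```text
clock: 42.05
position: [0.5967, 0.0677, 0.1413]
ee_rot: [-3.142, 0.0, -0.0]
force: [-0.0, -0.5, -1.3]
width: 0.324
gripper_force: 25.0
```

Emit:
carry_out(claw=[5.5,5.5,5.5,5.5,5.5,5.5,5.5,5.5,5.5,5.5,5.5,5.5,5.5,5.5,5.5,6.5,6.5,6.5,6.5,6.5], delta_pos=[[0,0,0],[0,0,0],[0,0,0],[0,0,-1],[0,0,-3],[0,0,-4],[0,0,-2],[0,2,0],[-0.8,4,0],[-0.8,4,0],[-0.8,4,0],[-0.8,4,0],[-0.8,4,0],[-0.8,4,0],[-0.8,4,0],[-0.8,4,0],[-0.8,4,0],[-0.8,2.5,0],[-0.2,1.1,0],[0,0,0]], angular=[[0,0,0],[0,0,0],[0,0,0],[0,0,0],[0,0,0],[0,0,0],[0,0,0],[0,0,0],[0,0,0],[0,0,0],[0,0,0],[0,0,0],[0,0,0],[0,0,0],[0,0,0],[0,0,0],[0,0,0],[0,0,0],[0,0,0],[0,0,0]])

```text
clock: 44.05
position: [0.5141, -0.3496, 0.2417]
ee_rot: [3.141, -0.004, 0.001]
force: [0.4, -0.4, -0.9]
width: 0.708
gripper_force: 0.0
```

```bash
python3 - <<'E'
from h import *
s,R=pose();print(s["position"].round(4))
p=arm.get_image("top");q=arm.get_image("wrist")
a=np.hstack([cv2.resize(p["frame"][150:290,180:360],None,fx=2,fy=2),cv2.resize(q["frame"],(373,280))]);cv2.imwrite("pics/c9.png",a[:,:,::-1])
for n,c in dict(square=(.5147,-.3485,.154),wide=(.6027,-.3506,.139)).items(): print(n,cen(sil(q,c,*CAP[n]))[:2]*.667+[360,0])
print(cen(sil(p,(.5955,.0665,.173),*CAP["slim"]))[:2]*2-[360,300])
E
```

```text
[ 0.5141 -0.3496  0.2417]
square [552.84260748 137.74416917]
wide [554.67159323  61.59460023]
[111.12195625  90.0832751 ]
```

View pics/c9.png

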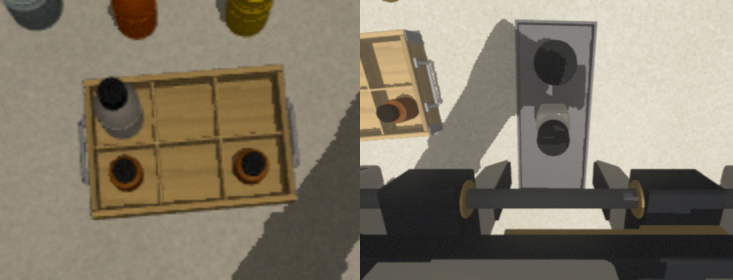

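The slim bottle stands back in its compartment, with its cap at (112,93). The square cap at (553,138) matches the prediction. Grip the square bottle.

Emit:
carry_out(claw=[6.5,6.5,6.5,6.5,6.5,6.5,6.5,6.5,6.5,6.5], delta_pos=[[0,-0.1,0],[0,0,2],[0,0,2.5],[0,0,2.5],[0,0,1.5],[0,0,1.5],[0,0,1],[0,0,0.6],[0,0,0.3],[0,0,0]], angular=[[0,0,0],[0,0,0],[0,0,0],[0,0,0],[0,0,0],[0,0,0],[0,0,0],[0,0,0],[0,0,0],[0,0,0]])

```text
clock: 45.15
position: [0.5147, -0.3471, 0.1223]
ee_rot: [3.142, 0.0, 0.0]
force: [0.2, -0.6, -0.3]
width: 0.705
gripper_force: 0.0
```

Emit:
carry_out(claw=[3.2,3.2,3.2,3.2,3.2,3.2,3.2,3.2,3.2,3.2,3.2,3.2,3.2,3.2], delta_pos=[[0,0,0],[0,0,0],[0,0,0],[0,0,0],[0,0,0],[0,0,0],[0,0,-0.5],[0,0,-1],[0,0,-2],[0,0,-2.5],[0,0,-2.5],[0,0,-2],[0,0,-0.5],[0,0,0]], angular=[[0,0,0],[0,0,0],[0,0,0],[0,0,0],[0,0,0],[0,0,0],[0,0,0],[0,0,0],[0,0,0],[0,0,0],[0,0,0],[0,0,0],[0,0,0],[0,0,0]], force=25)

```text
clock: 46.55
position: [0.5147, -0.3474, 0.233]
ee_rot: [3.141, -0.0, 0.002]
force: [-0.3, -0.1, -3.6]
width: 0.427
gripper_force: 25.0
```

Emit:
carry_out(claw=[3.2,3.2,3.2,3.2,3.2,3.2,3.2,3.2,3.2,3.2,3.2,3.2,3.2,3.2], delta_pos=[[0,-1,0],[0.1,-2,0],[0.1,-3,0],[0.1,-4,0],[0.1,-4.2,0],[0.1,-4.2,0],[0.1,-4.2,0],[0.1,-4,0],[0.1,-3,0],[0.1,-2,0],[0.1,-1,0],[0,-0.6,0],[0,0,0],[0,0,0]], angular=[[0,0,0],[0,0,0],[0,0,0],[0,0,0],[0,0,0],[0,0,0],[0,0,0],[0,0,0],[0,0,0],[0,0,0],[0,0,0],[0,0,0],[0,0,0],[0,0,0]])

```text
clock: 47.95
position: [0.5244, -0.0166, 0.232]
ee_rot: [3.141, -0.003, -0.001]
force: [0.3, 0.3, -3.1]
width: 0.432
gripper_force: 25.0
```

Emit:
carry_out(claw=[3.2,3.2,3.2,3.2,3.2,3.2,3.2,3.2,3.2,3.2], delta_pos=[[0,0,1],[0,0,2],[0,0,2],[0,0,2],[0,0,1.5],[0,0,1],[0,0,0.6],[0,0,0.3],[0,0,0.1],[0,0,0]], angular=[[0,0,0],[0,0,0],[0,0,0],[0,0,0],[0,0,0],[0,0,0],[0,0,0],[0,0,0],[0,0,0],[0,0,0]])

```text
clock: 48.95
position: [0.5249, -0.0154, 0.1276]
ee_rot: [3.142, -0.001, 0.001]
force: [0.3, -0.3, -2.9]
width: 0.427
gripper_force: 25.0
```

Emit:
carry_out(claw=[3.2,3.2,3.2], delta_pos=[[0,0,0.08],[0,0,0.05],[0,0,0]], angular=[[0,0,0],[0,0,0],[0,0,0]])

```text
clock: 49.25
position: [0.525, -0.0153, 0.1265]
ee_rot: [3.142, -0.0, 0.002]
force: [-0.7, -0.3, 2.4]
width: 0.431
gripper_force: 25.0
```

Emit:
carry_out(claw=[6,6,6,6,6,6,6,7,7,7,7,7,7,7,7,7,7,7,7], delta_pos=[[0,0,0],[0,0,0],[0,0,0],[0,0,-1],[0,0,-3],[0,0,-4],[0,0,-3],[0,2,0],[0.8,4,0],[0.9,4,0],[0.9,4,0],[0.9,4,0],[0.9,4,0],[0.9,4,0],[0.9,3.5,0],[0.9,2.5,0],[0.6,1.5,0],[0,0,0],[0,0,0]], angular=[[0,0,0],[0,0,0],[0,0,0],[0,0,0],[0,0,0],[0,0,0],[0,0,0],[0,0,0],[0,0,0],[0,0,0],[0,0,0],[0,0,0],[0,0,0],[0,0,0],[0,0,0],[0,0,0],[0,0,0],[0,0,0],[0,0,0]])

```text
clock: 51.15
position: [0.6014, -0.3499, 0.2361]
ee_rot: [-3.141, 0.001, 0.0]
force: [-0.8, 0.2, -0.1]
width: 0.762
gripper_force: 0.0
```

Emit:
carry_out(claw=[7,7,7,7,7,7,7,7,7,7], delta_pos=[[0,0,0],[0,0,2],[0,0,2.5],[0,0,2.5],[0,0,2],[0,0,1.5],[0,0,1],[0,0,1],[0,0,0.4],[0,0,0]], angular=[[0,0,0],[0,0,0],[0,0,0],[0,0,0],[0,0,0],[0,0,0],[0,0,0],[0,0,0],[0,0,0],[0,0,0]])

```text
clock: 52.15
position: [0.6014, -0.3503, 0.1068]
ee_rot: [-3.142, 0.0, 0.0]
force: [0.1, -0.9, 0.3]
width: 0.763
gripper_force: 0.0
```

Emit:
carry_out(claw=[4.2,4.2,4.2,4.2,4.2,4.2,4.2,4.2,4.2,4.2,4.2,4.2,4.2], delta_pos=[[0,0,0],[0,0,0],[0,0,0],[0,0,0],[0,0,0],[0,0,-0.5],[0,0,-1],[0,0,-2],[0,0,-2.5],[0,0,-2.5],[0,0,-2],[0,0,-0.5],[0,0,0]], angular=[[0,0,0],[0,0,0],[0,0,0],[0,0,0],[0,0,0],[0,0,0],[0,0,0],[0,0,0],[0,0,0],[0,0,0],[0,0,0],[0,0,0],[0,0,0]], force=25)

```text
clock: 53.45
position: [0.6017, -0.3504, 0.2177]
ee_rot: [3.141, -0.0, 0.002]
force: [0.2, -0.2, -3.0]
width: 0.543
gripper_force: 25.0
```

Emit:
carry_out(claw=[4.2,4.2,4.2,4.2,4.2,4.2,4.2,4.2,4.2,4.2,4.2,4.2], delta_pos=[[0,-1,0],[0.1,-2,0],[0.1,-3,0],[0.1,-3.5,0],[0,-3.5,0],[0,-3.5,0],[0,-3.5,0],[0,-3,0],[0,-2,0],[0,-1.3,0],[0,0,0],[0,0,0]], angular=[[0,0,0],[0,0,0],[0,0,0],[0,0,0],[0,0,0],[0,0,0],[0,0,0],[0,0,0],[0,0,0],[0,0,0],[0,0,0],[0,0,0]])

```text
clock: 54.65
position: [0.6042, -0.0878, 0.2166]
ee_rot: [3.141, -0.001, -0.001]
force: [0.0, 0.1, -2.1]
width: 0.54
gripper_force: 25.0
```

Emit:
carry_out(claw=[4.2,4.2,4.2,4.2,4.2,4.2,4.2,4.2,4.2,4.2], delta_pos=[[0,0,1],[0,0,2],[0,0,2],[0,0,2],[0,0,1.5],[0,0,1],[0,0,0.6],[0,0,0.3],[0,0,0],[0,0,0]], angular=[[0,0,0],[0,0,0],[0,0,0],[0,0,0],[0,0,0],[0,0,0],[0,0,0],[0,0,0],[0,0,0],[0,0,0]])

```text
clock: 55.65
position: [0.605, -0.0875, 0.1135]
ee_rot: [3.141, -0.001, 0.002]
force: [-0.3, -0.9, -2.4]
width: 0.539
gripper_force: 25.0
```

Emit:
carry_out(claw=[4.2,4.2], delta_pos=[[0,0,0.1],[0,0,0]], angular=[[0,0,0],[0,0,0]])

```text
clock: 55.85
position: [0.6048, -0.0873, 0.1123]
ee_rot: [3.142, -0.0, 0.001]
force: [0.1, 0.1, -2.7]
width: 0.539
gripper_force: 25.0
```

Emit:
carry_out(claw=[4.2,4.2,4.2], delta_pos=[[0,0,0.08],[0,0,0.02],[0,0,0]], angular=[[0,0,0],[0,0,0],[0,0,0]])

```text
clock: 56.15
position: [0.6049, -0.0874, 0.1114]
ee_rot: [3.142, -0.001, 0.001]
force: [-0.6, -0.9, 2.8]
width: 0.542
gripper_force: 25.0
```

Emit:
carry_out(claw=[7,7,7,7,7,7,7,7,7,7,7,7,7,7,7,7,7], delta_pos=[[0,0,0],[0,0,0],[0,0,0],[0,0,-1],[0,0,-3],[0,0,-4],[0,0,-4],[0,3,0],[0,4,0],[0,4,0],[0,4,0],[0,4,0],[0,4,0],[0,3,0],[0,2,0],[0,0,0],[0,0,0]], angular=[[0,0,0],[0,0,0],[0,0,0],[0,0,0],[0,0,0],[0,0,0],[0,0,0],[0,0,0],[0,0,0],[0,0,0],[0,0,0],[0,0,0],[0,0,0],[0,0,0],[0,0,0],[0,0,0],[0,0,0]])

```text
clock: 57.85
position: [0.6044, -0.3672, 0.2312]
ee_rot: [-3.141, 0.001, -0.0]
force: [0.3, 0.6, -0.5]
width: 0.763
gripper_force: 0.0
```

```bash
python3 - <<'E'
from h import *
s,R=pose();print(s["position"].round(4),s["force"].round(1))
p=arm.get_image("top")
o=cv2.imread("pics/top0.png")[:,:,::-1]
a=np.hstack([cv2.resize(f[110:310,60:340],None,fx=1.4,fy=1.4) for f in (o,p["frame"])]);cv2.imwrite("pics/c10.png",a[:,:,::-1]);print(a.shape)
E
```

```text
[ 0.6044 -0.3672  0.2312] [ 0.3  0.6 -0.5]
(280, 784, 3)
```

View pics/c10.png

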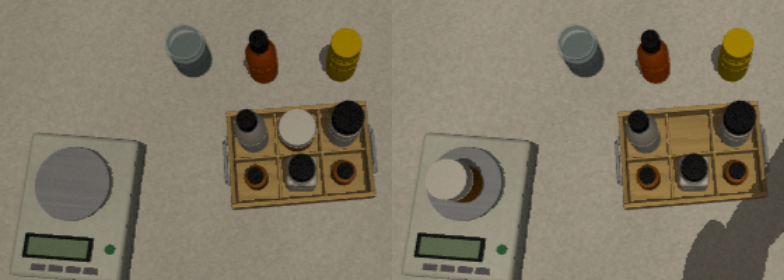

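Left is before and right is now. The bottles (caps at 638,117; 739,116; 693,167), vials and water jar are where they began, and the jar is on the pan. One numeric check of the jar's centring, then I'll hand in if it holds.

```bash
python3 - <<'E'
from h import *
p=arm.get_image("top")
im=cv2.cvtColor(p["frame"],cv2.COLOR_RGB2GRAY)
m=(im[210:270,75:140]>170).astype(np.uint8)
c=cv2.HoughCircles(im[200:280,70:160],cv2.HOUGH_GRADIENT_ALT,1.2,5,param1=120,param2=.5,minRadius=12,maxRadius=36)
for x,y,r in c[0]:
    print(x+70,y+200,r,"lid" if r<23 else "pan",plane(p,(x+70,y+200),.156 if r<23 else .08).round(4))
print(proj(p,[[.509,.3505,.156]]))
print(arm.place_of("pigment_jar",p)[0]["conf"],[plane(p,np.array(d["centre"])*[560,420],.08).round(4) for d in arm.place_of("pigment_jar",p)])
E
```

```text
110.8 239.6 29.031916 pan [0.5103 0.3524 0.08  ]
98.8 237.2 20.013453 lid [0.5071 0.3474 0.156 ]
110.8 239.6 16.824053 lid [0.5022 0.3224 0.156 ]
[[ 97.35179478 236.30180068]]
0.57 [array([0.506 , 0.3483, 0.08  ]), array([ 0.5478, -0.0131,  0.08  ])]
```

The lid and pan centres agree to about 6 mm in this coarse view and about 3 mm close up, inside the 15 mm limit.

```bash
python3 -c "
from cell import arm
print(arm.sign_off())"
```

```text
the job is handed in; nothing more can be done
None
```

I handed in the job: the jar is on the balance pan (3–6 mm off its middle by my measurements), each bottle is back upright in its own compartment, and the vials and water jar show no movement in the pictures; the sign-off did not report a verdict.

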